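Each baking pot its own lid

TASK

The four little enamel baking pots are washed and dry and are to be put away. Put each lid on its own pot, the one of the same colour and outline, so that it sits fully home in the rim and lies level all round; set the lids down, do not drop them. The pots stay upright where they stand, and the egg timer and the salt shaker stay where they are. Mind that a wall cabinet hangs low over the back of the worktop.

Things in the scene. Friction and masses are not known exactly. Their poses are not given: they have to be found in the camera images.
- red_pot: open red enamel baking pot, large round (round, 108 mm across outside, 54 mm high, wall 6 mm, cream inside, 0.7 kg, loose), standing upright. Two small loop ears stand out 13 mm at its two ends along y. Origin: centre of its underside; z up. The lid fits at any turn.
- red_lid: red enamel lid of the large round pot (round, 108 mm across, +1 mm all round) on the hob (3 mm high). Origin: underside centre of its 8 mm deep plug, which tapers and has 5 mm play all round in the mouth; seated, the origin is 46 mm above the pot's. Grip: round steel knob on its z axis, 28 mm wide, 17.5 to 46 mm above the origin. 
- yellow_pot: open yellow enamel baking pot, small round (round, 84 mm across outside, 54 mm high, wall 6 mm, cream inside, 0.7 kg, loose), standing upright. Two small loop ears stand out 13 mm at its two ends along y. Origin: centre of its underside; z up. The lid fits at any turn.
- yellow_lid: yellow enamel lid of the small round pot (round, 84 mm across, +1 mm all round). Origin: underside centre of its 8 mm deep plug, which tapers and has 5 mm play all round in the mouth; seated, the origin is 46 mm above the pot's. Grip: round steel knob on its z axis, 28 mm wide, 17.5 to 46 mm above the origin. 
- green_pot: open green enamel baking pot, oval (oval, 92 mm along x by 126 mm along y outside, 54 mm high, wall 6 mm, cream inside, 0.7 kg, loose), standing upright. Two small loop ears stand out 13 mm at its two ends along y. Origin: centre of its underside; z up. A half turn of the lid fits as well.
- green_lid: green enamel lid of the oval pot (oval, 92 mm along x by 126 mm along y, +1 mm all round) on the hob (3 mm high). Origin: underside centre of its 8 mm deep plug, which tapers and has 5 mm play all round in the mouth; seated, the origin is 46 mm above the pot's. Grip: round steel knob on its z axis, 28 mm wide, 17.5 to 46 mm above the origin. Seated, its axes match the pot's.
- blue_pot: open blue enamel baking pot, square (square, rounded corners, 92 by 92 mm along x and y outside, 54 mm high, wall 6 mm, cream inside, 0.7 kg, loose), standing upright. Two small loop ears stand out 13 mm at its two ends along y. Origin: centre of its underside; z up. A quarter or half turn of the lid fits as well.
- blue_lid: blue enamel lid of the square pot (square, rounded corners, 92 by 92 mm along x and y, +1 mm all round). Origin: underside centre of its 8 mm deep plug, which tapers and has 5 mm play all round in the mouth; seated, the origin is 46 mm above the pot's. Grip: round steel knob on its z axis, 28 mm wide, 17.5 to 46 mm above the origin. Seated, its axes match the pot's.
- egg_timer: bystander: egg timer with a red top and white base, 62 mm across, 43 mm high, loose, at the back of the worktop, below the front of a wall cabinet (its door and handle begin at x = 0.65, its underside is 0.41 above the worktop, from y = -0.22 to the left end); origin: centre of its underside
- salt: bystander: grey and clear salt shaker, 44 mm across, 90 mm high, loose; origin: centre of its underside

How it is judged (in metres and radians):
At the end, for the whole second after the job is handed in: each of the four lids sits in the rim of the pot of its own colour: centres within 10 mm, its origin 42 to 49 mm above the pot's (46 when seated), tilted under 0.06 rad, released and at rest; each pot upright (under 0.06 rad) within 50 mm of where it stood (horizontal distance between red_lid and red_pot below 0.01 m and z of red_lid in the frame of red_pot between 0.042 and 0.049 m and angle between each of red_lid, red_pot, yellow_lid, yellow_pot, green_lid, green_pot, blue_lid, blue_pot's own z axis and vertical below 0.06 rad and distance of each of red_pot, yellow_pot, green_pot, blue_pot from where it was at the start of the episode below 0.05 m and linear speed of each of red_lid, yellow_lid, green_lid, blue_lid below 0.02 m/s and contact force between the fingers and red_lid below 0.1 N and horizontal distance between yellow_lid and yellow_pot below 0.01 m and z of yellow_lid in the frame of yellow_pot between 0.042 and 0.049 m and contact force between the fingers and yellow_lid below 0.1 N and horizontal distance between green_lid and green_pot below 0.01 m and z of green_lid in the frame of green_pot between 0.042 and 0.049 m and contact force between the fingers and green_lid below 0.1 N and horizontal distance between blue_lid and blue_pot below 0.01 m and z of blue_lid in the frame of blue_pot between 0.042 and 0.049 m and contact force between the fingers and blue_lid below 0.1 N); the robot touches nothing.
It fails at once if the egg timer or the salt shaker is moved by more than 30 mm or tipped (distance of any of egg_timer, salt from where it was at the start of the episode above 0.03 m or angle between any of egg_timer, salt's own z axis and vertical above 0.3 rad).
It fails at once if a lid is dropped or flung: out of the fingers it moves faster than 0.75 m/s (a fall of about 30 mm) ((contact force between the fingers and red_lid below 0.01 N and linear speed of red_lid above 0.75 m/s) or (contact force between the fingers and yellow_lid below 0.01 N and linear speed of yellow_lid above 0.75 m/s) or (contact force between the fingers and green_lid below 0.01 N and linear speed of green_lid above 0.75 m/s) or (contact force between the fingers and blue_lid below 0.01 N and linear speed of blue_lid above 0.75 m/s)).
It also fails if it takes over 104 s, if anything falls off the work surface, if the arm or the gripper's body presses on something with over 40 N, if the wrist force passes 120 N, or if a joint passes its speed limit or range.

ROBOT

A 6-joint arm with a two-finger parallel gripper is mounted at the origin on a cart in front of the work surface, level with it; the furniture and walls round the work are solid. World frame = base frame: x ahead of the robot, y to its left, z up, the work surface at z = 0. Lengths are in mm, angles in degrees, forces in N, time in s.
With the tool pointing down it reaches from about 325 to 850 mm from the base axis. Payload 4.4 kg.
Tool frame: the origin (TCP) lies at the centre of the arm's flange, where the gripper is bolted on; the fingertips stand 199 mm ahead of it and the grasp point (between the pads) lies 180 mm ahead of it; z points along the fingers, y is the line along which they close (so a half turn about z gives the same grasp; the last joint's range is limited). The gripper opens to 94 mm and grips with 3 to 60 N. Pads are 16 mm wide; open, the fingers measure 119 mm over their backs; the gripper's body (75 mm by 177 mm) begins 78 mm behind the grasp point.
Start: joints at [64.028, 11.837, 88.321, -0, 79.842, -8.623], TCP at [171.472, 548.841, 404.647] pointing down, gripper open.
Joint ranges: [-156.59, 156.59], [-49.26, 127.26], [12.9, 141.05], [-63.56, 243.56], [4.71, 150.69], [-161.64, 161.64]. Speed limits (degrees/s): [159.86, 159.86, 180, 180, 180, 180].

INTERFACE

Orientations are given as a 3x3 rotation matrix whose columns are the frame's x, y, z axes.
In Python, from cell import r gives the robot as it stands.
- The arm moves only by the tool jog_arm, never from a script. Its argument "steps" is a list that holds one entry, the list of rows, each a list of 7 numbers: the turn, a rotation vector about the tool's x, y, z in rad, then the shift along the tool's x, y, z in mm, then the finger opening in mm, from 0 to 94. A call has 1 to 8 rows; each row is the pose to reach, as a shift and turn from the pose commanded when the call began, along the tool's axes at that moment; what a row does not reach only later rows make up. A row lasts 1/10 s, in which the tool goes at most 50 mm and 8.59 degrees, less where a joint would pass 70% of its speed; a pose out of reach is approached as far as the arm can. A call with a gripper value outside its range is refused whole. The fingers move at their own pace and stop on an object; "force" is the grip in N (left out, the last holds). Time passes only in rows, so rows that repeat a pose let the fingers close. It gives the time, the measured TCP pose, the force, the opening and the grip force at its end, in the units of the state.
- r.observe(): the state, without advancing time (a new reading comes with each control period).
- r.read_camera(name): name is "side" or "top" or "wrist"; returns a dict with "color" (480x640x3 uint8, blue, green, red), "fov_y" (degrees; the focal length in pixels is half the picture's height over the tangent of half this angle, whatever the lens; pixels are square), "cx", "cy" (the principal point, pixels), "view" (4x4, takes a point from world to camera coordinates). Camera axes: x right, y down, z forward; pixel columns grow to the right and rows downward; lengths in mm; the calibration is good to about 2 mm. A picture is of the moment at which its call begins. There is no depth.
- r.finish_job(): hands the job in; it is judged then, once.
The state is a dict: "time_s": time; "joint_pos": joint angles; "joint_vel": joint speeds; "tau": joint torques, N m; "tool_pos": TCP position; "orientation": TCP orientation; "force": force on the tool from outside, world axes, zero at the start; "wrist_torque": the same for the moment, N m; "grip_width": finger opening in mm; "finger_force": force on a finger pad.
Only numpy, scipy, OpenCV 4.12 (cv2) and the standard library are available. Lean on these libraries where they do the work, as an engineer would, in place of code of your own. Each camera call takes 0.05 s, during which the arm holds its last target. There are 200 camera calls.

## Working session

There is one attempt and no reset: what is moved stays moved. The work goes in short steps, Python scripts to look and compute and a tool call to move; the robot and the scene stay as the last step left them, time stands still between calls to the robot, and variables do not carry over. Pictures are saved under pics/ and viewed, at most 14 in all, crops included, and the job is handed in when it is done.

Besides the shell and the picture viewer there is one more tool, called after "Emit:" as name(argument=value, ...), one argument or row to a line, values as JSON. jog_arm: Moves the arm, as the interface text tells. Its arguments: {"type":"object","properties":{"steps":{"type":"array","items":{"type":"array","items":{"type":"array","items":{"type":"number"}}}},"force":{"type":"number"}},"required":["steps"]}

```bash
ls; mkdir -p pics; python3 - <<'E'
from cell import r
import cv2,numpy as np
s=r.observe();print(s['time_s'],s['tool_pos'],s['orientation'],s['grip_width'])
for n in ('top','side'):
    c=r.read_camera(n);cv2.imwrite(f'pics/{n}0.png',c['color']);print(n,c['fov_y'],c['cx'],c['cy'],np.round(c['view'],4).tolist())
E
```

```text
pics
0.0 [171.3147898  548.51527709 403.50129289] [[-9.54508645e-01  2.98181677e-01 -9.66540839e-04]
 [ 2.98183063e-01  9.54506618e-01 -1.99408082e-03]
 [ 3.27971266e-04 -2.19157349e-03 -9.99997545e-01]] 94.10051315099503
top 46.86345425132957 323.1665879725013 237.5221814239063 [[-0.018, -0.9998, -0.0103, -81.2138], [-0.9804, 0.0197, -0.1959, 531.852], [0.196, 0.0066, -0.9806, 1120.6139], [0.0, 0.0, 0.0, 1.0]]
side 42.16223332081195 321.52490285273217 240.5129918447014 [[0.9208, -0.3899, -0.0087, -566.4713], [-0.2123, -0.4824, -0.8498, 113.5457], [0.3272, 0.7844, -0.527, 1240.2989], [0.0, 0.0, 0.0, 1.0]]
```

View pics/top0.png

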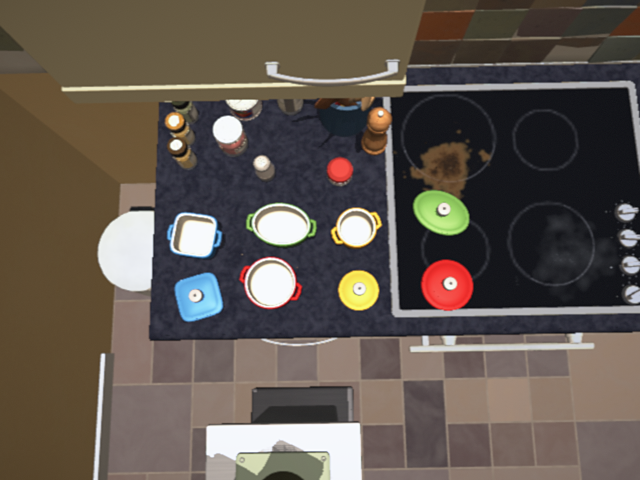

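View pics/side0.png

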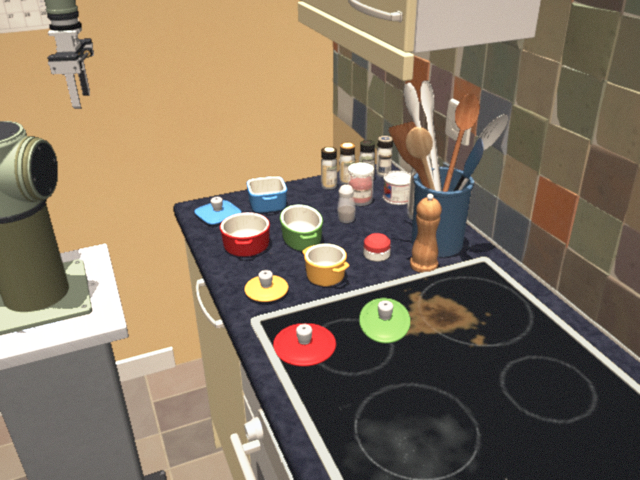

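The top picture shows four pots on the worktop: blue (195,236), red (271,283), green (281,225) and yellow (356,228). The blue lid is at (198,297) and the yellow at (358,290). The green (441,213) and red (447,285) lids lie on the hob. The timer is at (340,171) and the salt shaker at (263,167). The side view agrees, with all the lids lying flat.

```bash
cat > h.py <<'E'
import cv2,numpy as np
from cell import r
def cast(c,px,z):
    f=240/np.tan(np.radians(c['fov_y']/2));V=np.array(c['view']);R,t=V[:3,:3],V[:3,3]
    px=np.atleast_2d(px).astype(float)
    d=np.c_[(px[:,0]-c['cx'])/f,(px[:,1]-c['cy'])/f,np.ones(len(px))]@R
    o=-R.T@t
    return (o+d*((z-o[2])/d[:,2])[:,None])[:,:2]
def mask(img,name):
    h=cv2.cvtColor(img,cv2.COLOR_BGR2HSV);H,S,V=cv2.split(h)
    lo,hi={'red':(172,6),'yellow':(17,33),'green':(38,75),'blue':(95,118)}[name]
    m=((H>=lo)&(H<=hi)) if lo<hi else ((H>=lo)|(H<=hi))
    return (m&(S>120)&(V>60)).astype(np.uint8)*255
def fit(w):
    """centre, sizes, yaw (deg) of world-plane outline"""
    A=cv2.moments((w*10).astype(np.float32).reshape(-1,1,2))
    c=np.array([A['m10'],A['m01']])/A['m00']/10
    return c,cv2.minAreaRect(w.astype(np.float32)),cv2.fitEllipse(w.astype(np.float32))
E
python3 - <<'E'
from h import *
for cam in ('top','side'):
  c=r.read_camera(cam)
  for n in ('red','yellow','green','blue'):
    m=mask(c['color'],n);
    if cam=='top': m[:140]=0;m[320:]=0
    cs,hi=cv2.findContours(m,cv2.RETR_CCOMP,cv2.CHAIN_APPROX_NONE)
    for i,k in enumerate(cs):
        if cv2.contourArea(k)<(300 if hi[0][i][3]<0 else 40):continue
        hole=hi[0][i][3]>=0
        z=54 if hole else 10+3*(n in('red','green'))
        ce,mr,el=fit(cast(c,k.reshape(-1,2),z))
        f=lambda e:[np.round(e[0],1).tolist(),np.round(e[1],1).tolist(),round(e[2],1)]
        print(cam,n,'hole' if hole else 'outer',k.reshape(-1,2).mean(0).round(),'c',ce.round(1),'rect',f(mr),'ell',f(el))
  # knobs
E
```

```text
top red outer [447. 285.] c [ 430.  -354.5] rect [[429.8, -354.7], [111.7, 111.8], 42.9] ell [[430.1, -354.5], [109.8, 113.0], 178.2]
top red hole [450. 283.] c [ 428.2 -351.7] rect [[428.4, -351.8], [31.4, 29.2], 88.9] ell [[428.2, -351.7], [30.1, 32.0], 9.9]
top red outer [339. 170.] c [ 693.5 -130.2] rect [[693.1, -130.5], [56.2, 58.7], 88.8] ell [[693.4, -130.2], [57.4, 58.6], 66.5]
top yellow outer [358. 290.] c [ 422.6 -164.4] rect [[422.2, -165.0], [88.3, 86.2], 88.9] ell [[422.6, -164.4], [86.8, 87.3], 3.1]
top yellow hole [359. 288.] c [ 420.9 -163.6] rect [[420.6, -163.7], [30.7, 31.0], 43.6] ell [[420.9, -163.6], [30.3, 31.1], 60.8]
top yellow outer [356. 227.] c [ 560.6 -163.4] rect [[560.2, -163.4], [90.4, 105.2], 58.4] ell [[560.7, -163.4], [85.8, 108.3], 22.5]
top yellow hole [356. 227.] c [ 552.4 -161.5] rect [[552.6, -161.4], [83.2, 84.1], 44.0] ell [[552.4, -161.5], [84.1, 84.7], 31.5]
top yellow outer [ 63. 216.] c [592.7 488.3] rect [[574.9, 468.8], [359.8, 406.1], 88.9] ell [[602.2, 482.6], [355.3, 485.9], 83.1]
top yellow hole [ 19. 159.] c [718.5 571.6] rect [[
[... 939 characters left out ...]
4] ell [[432.1, -354.9], [110.2, 111.5], 12.2]
side red outer [377. 243.] c [ 703.8 -105.1] rect [[704.5, -105.5], [80.3, 57.9], 63.7] ell [[703.9, -105.0], [59.0, 80.4], 149.6]
side red outer [245. 239.] c [435.9   7.2] rect [[436.3, 30.4], [147.2, 116.4], 70.9] ell [[451.0, 66.5], [108.7, 227.9], 166.3]
side yellow outer [266. 288.] c [ 423.9 -167.8] rect [[425.3, -164.4], [84.7, 84.3], 72.6] ell [[424.6, -165.1], [82.7, 85.3], 68.5]
side yellow hole [266. 289.] c [ 402.7 -232.3] rect [[403.0, -229.9], [61.2, 77.5], 59.2] ell [[404.2, -229.3], [61.7, 73.2], 61.9]
side blue outer [267. 200.] c [545.4 178.1] rect [[542.5, 186.7], [118.0, 98.4], 67.9] ell [[545.3, 185.2], [106.4, 115.7], 1.7]
```

```bash
python3 - <<'E'
from h import *
c=r.read_camera('top');h=cv2.cvtColor(c['color'],cv2.COLOR_BGR2HSV)
for p in [(241,292),(268,283),(258,283),(168,236),(180,222),(195,236),(249,224),(281,206),(281,225),(338,236),(356,228)]: print(p,h[p[1],p[0]],end=' ')
print()
m=((h[...,1]<95)&(h[...,2]>90)).astype(np.uint8)*255
cs,_=cv2.findContours(m,cv2.RETR_EXTERNAL,cv2.CHAIN_APPROX_NONE)
f=lambda e:[np.round(e[0],1).tolist(),np.round(e[1],1).tolist(),round(e[2],1)]
for k in cs:
    u=k.reshape(-1,2).mean(0)
    if cv2.contourArea(k)>150 and 150<u[0]<390 and 150<u[1]<320:
        ce,mr,el=fit(cast(c,k.reshape(-1,2),54)); print('cream',u.round(),ce.round(1),f(mr),f(el))
# whole-pot outlines: dark-worktop vs coloured
for n,(x0,x1,y0,y1),lo,hi in (('red',(235,307,250,312),170,8),('green',(242,320,195,250),35,85),('blue',(165,225,208,262),95,125),('yellow',(328,386,203,254),12,35)):
    H,S,V=cv2.split(h[y0:y1,x0:x1]);q=((H>=lo)&(H<=hi)) if lo<hi else ((H>=lo)|(H<=hi))
    q=(q&(S>110)&(V>75)).astype(np.uint8)*255
    q=cv2.morphologyEx(q,cv2.MORPH_CLOSE,np.ones((3,3),np.uint8))
    ks,_=cv2.findContours(q,cv2.RETR_EXTERNAL,cv2.CHAIN_APPROX_NONE);k=max(ks,key=len).reshape(-1,2)+[x0,y0]
    w=cast(c,k,50);ce,mr,el=fit(w)
    d=w-ce;pr=d[np.argsort(-np.hypot(*d.T))[:12]];print(n,'outer',ce.round(1),f(mr),'ear dirs',np.round(np.degrees(np.arctan2(pr[:,1],pr[:,0]))%180).astype(int))
b=c['color'][190:320,150:400];cv2.imwrite('pics/crop.png',cv2.resize(b,None,fx=3.2,fy=3.2,interpolation=cv2.INTER_CUBIC))
E
```

```text
(241, 292) [118  53  67] (268, 283) [108   5 253] (258, 283) [108   5 253] (168, 236) [103 140 239] (180, 222) [ 17  59 129] (195, 236) [108   5 253] (249, 224) [ 46 134 145] (281, 206) [ 19  57 173] (281, 225) [108   5 253] (338, 236) [ 17 181 149] (356, 228) [108   5 253] 
cream [269. 282.] [437.5  21.9] [[438.1, 22.3], [102.4, 104.6], 89.6] [[437.5, 21.9], [103.1, 103.3], 162.9]
cream [193. 234.] [542.8 185.2] [[543.0, 186.2], [91.9, 89.7], 80.0] [[542.8, 185.2], [97.6, 98.7], 177.5]
cream [356. 227.] [ 552.4 -161.6] [[552.6, -161.5], [79.9, 80.4], 17.5] [[552.4, -161.6], [79.4, 79.5], 13.8]
cream [281. 223.] [562.9  -1. ] [[563.5, -1.0], [125.9, 91.6], 88.9] [[562.9, -1.0], [90.4, 125.2], 173.5]
cream [263. 167.] [689.7  36.4] [[689.7, 36.9], [55.0, 38.7], 30.5] [[689.7, 36.4], [38.5, 56.8], 116.0]
red outer [437.5  21.6] [[436.6, 21.5], [115.2, 111.6], 27.0] ear dirs [72 80 68 73 82 60 64 75 70 69 57 66]
green outer [548.8 -64.1] [[534.3, -25.7], [35.2, 116.1], 25.1] ear dirs [103 105 105 105 105 107 105 107 107 108 108 109]
blue outer [528.2 147.4] [[525.3, 171.7], [72.7, 116.2], 38.1] ear dirs [ 99  97  96  96  95 102 100  99  98 103 102 101]
yellow outer [ 551.7 -161. ] [[550.5, -161.4], [99.4, 91.8], 71.1] ear dirs [109 127 119 114 110 103 115 107 123 122 101 108]
```

View pics/crop.png

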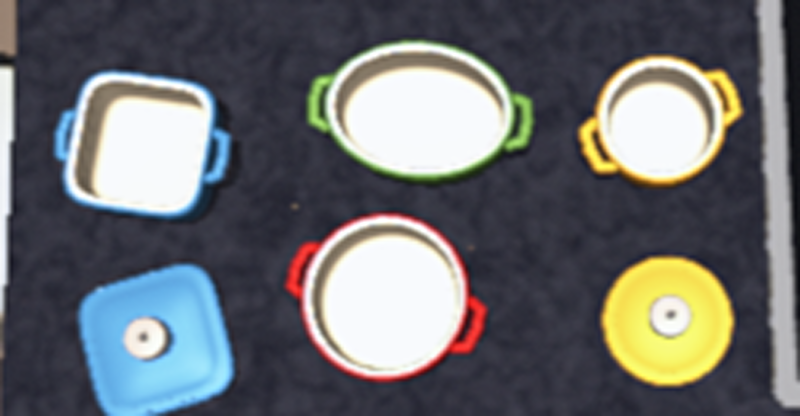

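The crop shows that the rims are cream on top. The cream outlines therefore give the pot centres and turns: blue about -9.5°, green about -6.5°. I'll start with the blue lid.

Emit:
jog_arm(
  steps=[
    [[0,0,-0.0378,-21.4,-17.5,6.5,94],[0,0,-0.0757,-42.8,-34.9,13.1,94],[0,0,-0.1135,-64.2,-52.4,19.6,94],[0,0,-0.1514,-85.6,-69.9,26.2,94],[0,0,-0.1892,-107,-87.3,32.7,94],[0,0,-0.2271,-128.4,-104.8,39.2,94],[0,0,-0.265,-149.8,-122.3,45.8,94],[0,0,-0.3028,-171.2,-139.7,52.3,94]],
  ],
  force=40,
)

```text
time_s: 1.05
tool_pos: [293.6, 363.4, 352.1]
orientation: [[-1.0, -0.002, 0.0], [-0.002, 1.0, 0.0], [-0.0, 0.0, -1.0]]
force: [0.0, 0.2, 0.5]
grip_width: 94.2
finger_force: 0.0
```

Emit:
jog_arm(
  steps=[
    [[0,0,0,-17.4,-26.3,7.5,94],[0,0,0,-34.8,-52.7,15,94],[0,0,0,-52.2,-79,22.4,94],[0,0,0,-69.6,-105.4,29.9,94],[0,0,0,-87,-131.7,37.4,94],[0,0,0,-104.4,-158,44.8,94],[0,0,0,-121.8,-184.4,52.3,94],[0,0,0,-121.8,-184.4,52.3,94]],
  ],
)

```text
time_s: 1.85
tool_pos: [416.3, 177.7, 299.4]
orientation: [[-1.0, 0.004, -0.001], [0.004, 1.0, -0.001], [0.001, -0.001, -1.0]]
force: [-0.5, 1.1, 0.2]
grip_width: 94.1
finger_force: 0.0
```

```bash
python3 - <<'E'
from h import *
c=r.read_camera('wrist');cv2.imwrite('pics/w1.png',c['color']);s=r.observe();print(s['time_s'],s['tool_pos'],np.round(s['orientation'],4).tolist(),s['force'])
E
```

```text
1.9 [415.55030091 178.88607546 299.65183664] [[-1.0, 0.0036, -0.0011], [0.0036, 1.0, -0.0], [0.0011, -0.0, -1.0]] [0.32823249 0.91955253 0.61433989]
```

View pics/w1.png

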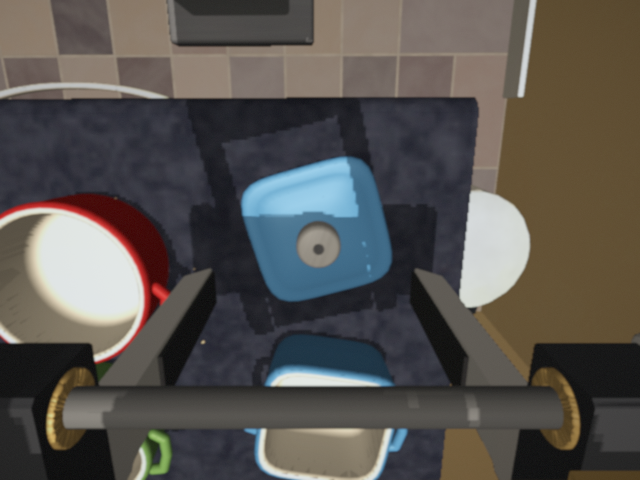

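The wrist picture shows the blue lid at about (318,230), with its knob top at (318,248) between the fingers. I'll measure the lid centre and turn from this view.

```bash
python3 - <<'E'
from h import *
c=r.read_camera('wrist')
print('knob',cast(c,[318,248],46))
h=cv2.cvtColor(c['color'],cv2.COLOR_BGR2HSV);H,S,V=cv2.split(h)
m=((H>95)&(H<115)&(S>110)&(V>70)).astype(np.uint8)*255;m[312:]=0
k=max(cv2.findContours(m,0,1)[0],key=cv2.contourArea).reshape(-1,2)
print(fit(cast(c,k,10)))
E
```

```text
knob [[414.01556009 182.27615878]]
(array([415.6194585 , 180.71833062]), ((415.55841064453125, 180.69549560546875), (95.30224609375, 94.7229232788086), 15.865254402160645), ((415.5945739746094, 180.68211364746094), (104.86079406738281, 105.04428100585938), 84.06676483154297))
```

Emit:
jog_arm(
  steps=[
    [[0,0,0,0,0.5,15,94],[0,0,0,0,0.5,30,94],[0,0,0,0,0.5,45,90],[0,0,0,0,0.5,58,80],[0,0,0,0,0.5,68,70],[0,0,0,0,0.5,75,60],[0,0,0,0,0.5,79,60],[0,0,0,0,0.5,79,50]],
  ],
)

```text
time_s: 2.75
tool_pos: [414.8, 180.8, 220.8]
orientation: [[-1.0, -0.0, -0.001], [-0.0, 1.0, -0.0], [0.001, -0.0, -1.0]]
force: [-0.7, -1.1, 0.1]
grip_width: 55.3
finger_force: 0.0
```

Emit:
jog_arm(
  steps=[
    [[0,0,0,0,0,0,40],[0,0,0,0,0,0,30],[0,0,0,0,0,0,20],[0,0,0,0,0,0,15],[0,0,0,0,0,0,15],[0,0,0,0,0,0,15],[0,0,0,0,0,0,15],[0,0,0,0,0,0,15]],
  ],
)

```text
time_s: 3.55
tool_pos: [415.3, 180.6, 221.4]
orientation: [[-1.0, 0.0, 0.001], [0.0, 1.0, 0.0], [-0.001, 0.0, -1.0]]
force: [-0.3, 0.4, 4.6]
grip_width: 27.3
finger_force: 40.0
```

Emit:
jog_arm(
  steps=[
    [[0,0,0,0,0,-5,15],[0,0,0,0,0,-15,15],[0,0,0,0,0,-27,15],[0,0,0,0,0,-40,15],[0,0,0,0,0,-55,15],[0,0,0,0,0,-70,15],[0,0,0,0,0,-79,15],[0,0,0,0,0,-79,15]],
  ],
)

```text
time_s: 4.35
tool_pos: [415.7, 180.7, 302.0]
orientation: [[-1.0, -0.0, 0.004], [-0.0, 1.0, 0.001], [-0.004, 0.001, -1.0]]
force: [0.5, -0.4, -1.8]
grip_width: 26.8
finger_force: 40.0
```

Emit:
jog_arm(
  steps=[
    [[0,0,0.055,-10,0.4,0,15],[0,0,0.12,-28,1.1,0,15],[0,0,0.19,-48,2,0,15],[0,0,0.26,-70,2.9,0,15],[0,0,0.33,-92,3.7,0,15],[0,0,0.39,-112,4.6,0,15],[0,0,0.436,-127.6,5.2,0,15],[0,0,0.436,-127.6,5.2,0,15]],
  ],
)

```text
time_s: 5.15
tool_pos: [543.9, 185.5, 299.3]
orientation: [[-0.906, 0.423, 0.0], [0.423, 0.906, -0.0], [-0.0, -0.0, -1.0]]
force: [-0.1, 0.0, -2.0]
grip_width: 27.4
finger_force: 40.0
```

```bash
python3 - <<'E'
from h import *
c=r.read_camera('wrist');cv2.imwrite('pics/w2.png',c['color']);s=r.observe();print(s['time_s'],s['tool_pos'],s['force'],s['grip_width'])
E
```

```text
5.2 [542.71882625 185.57062262 299.08611777] [-0.53316624  0.55338393 -2.04521806] 27.436538735522447
```

View pics/w2.png

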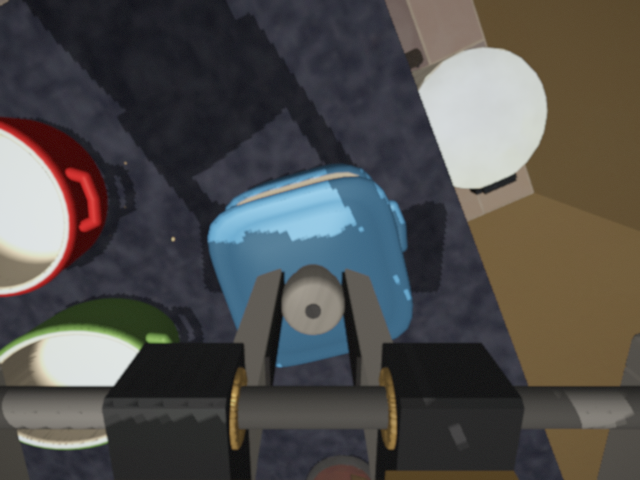

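The lid hangs straight over its pot, with its edges parallel to the rim at about (240,205)-(355,172). I'll lower it now.

Emit:
jog_arm(
  steps=[
    [[0,0,0,0,0,7,15],[0,0,0,0,0,14,15],[0,0,0,0,0,20,15],[0,0,0,0,0,25,15],[0,0,0,0,0,29,15],[0,0,0,0,0,32,15],[0,0,0,0,0,33,15],[0,0,0,0,0,33,15]],
  ],
)

```text
time_s: 6.0
tool_pos: [542.7, 185.8, 267.5]
orientation: [[-0.906, 0.422, 0.0], [0.422, 0.906, 0.0], [-0.0, 0.0, -1.0]]
force: [-1.7, 0.3, 0.8]
grip_width: 27.2
finger_force: 40.0
```

Emit:
jog_arm(
  steps=[
    [[0,0,0,0,0,0,28],[0,0,0,0,0,0,32],[0,0,0,0,0,0,40],[0,0,0,0,0,0,50],[0,0,0,0,0,0,60],[0,0,0,0,0,0,60],[0,0,0,0,0,-10,60],[0,0,0,0,0,-33,60]],
  ],
)

```text
time_s: 6.8
tool_pos: [541.6, 185.5, 298.6]
orientation: [[-0.906, 0.422, -0.005], [0.422, 0.906, -0.001], [0.004, -0.003, -1.0]]
force: [0.5, -0.3, -0.2]
grip_width: 60.0
finger_force: 0.0
```

```bash
python3 - <<'E'
from h import *
c=r.read_camera('side');i=c['color'][150:310,160:400];cv2.imwrite('pics/s2.png',cv2.resize(i,None,fx=3.2,fy=3.2));s=r.observe();print(s['time_s'],s['tool_pos'],s['force'],s['grip_width'])
E
```

```text
6.85 [543.81093865 186.04943848 304.3960125 ] [ 1.32232795 -0.49051158  1.68252725] 60.06541173783574
```

View pics/s2.png

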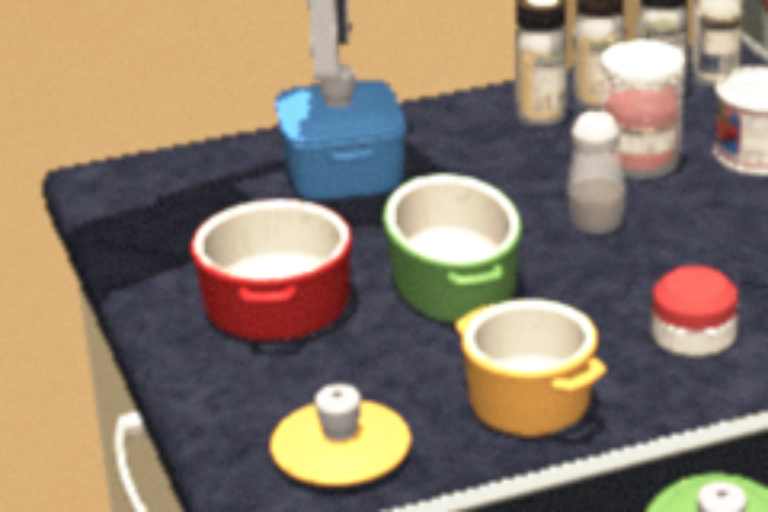

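The side view shows the blue lid seated and level on its pot at crop (340,110), and nothing else has moved. Next is the green lid.

Emit:
jog_arm(
  steps=[
    [[0,0,-0.05,-16.8,-29.2,0,70],[0,0,-0.1,-33.7,-58.4,0,80],[0,0,-0.15,-50.5,-87.5,0,80],[0,0,-0.2,-67.4,-116.7,0,80],[0,0,-0.26,-84.2,-145.9,0,80],[0,0,-0.32,-101.1,-175,0,80],[0,0,-0.38,-118,-204.2,0,80],[0,0,-0.436,-134.8,-233.4,0,80]],
  ],
)

```text
time_s: 7.65
tool_pos: [566.4, -84.2, 300.6]
orientation: [[-1.0, -0.002, 0.001], [-0.002, 1.0, -0.0], [-0.001, -0.0, -1.0]]
force: [0.1, 0.7, -0.4]
grip_width: 80.0
finger_force: 0.0
```

Emit:
jog_arm(
  steps=[
    [[0,0,0,-3.3,-38,0,80],[0,0,0,-6.6,-76,0,80],[0,0,0,-10,-114,0,80],[0,0,0,-13.3,-152,0,80],[0,0,0,-16.6,-190,0,80],[0,0,0,-20,-228,0,80],[0,0,0,-23.6,-268.5,0,80],[0,0,0,-23.6,-268.5,0,80]],
  ],
)

```text
time_s: 8.45
tool_pos: [589.5, -356.5, 300.7]
orientation: [[-1.0, 0.005, 0.002], [0.005, 1.0, -0.004], [-0.002, -0.004, -1.0]]
force: [0.3, 0.4, -0.0]
grip_width: 79.8
finger_force: 0.0
```

Emit:
jog_arm(
  steps=[
    [[0,0,0,0,0,0,80],[0,0,0,0,0,0,80]],
  ],
)

```text
time_s: 8.65
tool_pos: [589.8, -350.2, 299.9]
orientation: [[-1.0, -0.001, -0.0], [-0.001, 1.0, 0.001], [0.0, 0.001, -1.0]]
force: [-0.6, -0.2, -0.3]
grip_width: 80.0
finger_force: 0.0
```

```bash
python3 - <<'E'
from h import *
c=r.read_camera('wrist');cv2.imwrite('pics/w3.png',c['color']);s=r.observe();print(s['time_s'],s['tool_pos'],np.round(s['orientation'],3).tolist())
H,S,V=cv2.split(cv2.cvtColor(c['color'],cv2.COLOR_BGR2HSV))
m=((H>38)&(H<75)&(S>110)&(V>60)).astype(np.uint8)*255
k=max(cv2.findContours(m,0,1)[0],key=cv2.contourArea).reshape(-1,2)
print(k.min(0),k.max(0),fit(cast(c,k,13)))
E
```

```text
8.7 [ 589.96536592 -349.82530104  299.97995322] [[-1.0, -0.001, -0.0], [-0.001, 1.0, 0.001], [0.0, 0.001, -1.0]]
[223 182] [397 304] (array([ 609.26748231, -342.21772242]), ((602.3272705078125, -348.65087890625), (87.02069091796875, 115.3811264038086), 11.021395683288574), ((594.9021606445312, -347.24530029296875), (87.025634765625, 117.20610046386719), 153.03724670410156))
```

View pics/w3.png

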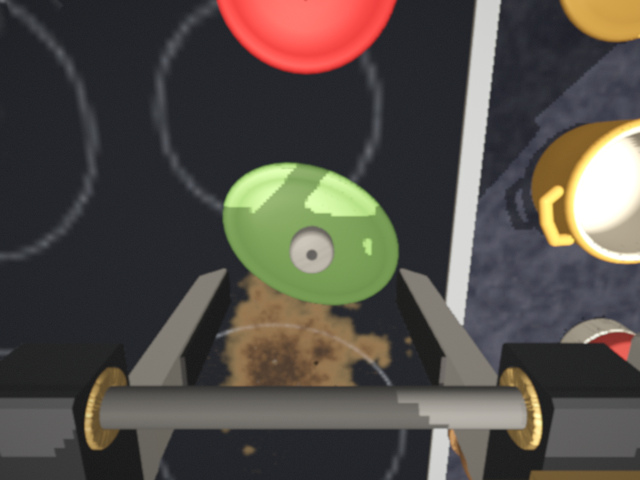

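The wrist view shows the green lid at about (310,235), with its knob top at (312,254) between the open fingers. Highlights cut the colour mask, so I'll measure again with a looser one.

```bash
python3 - <<'E'
from h import *
c=r.read_camera('wrist')
H,S,V=cv2.split(cv2.cvtColor(c['color'],cv2.COLOR_BGR2HSV))
m=((H>33)&(H<80)&(S>70)&(V>60)).astype(np.uint8)*255
k=cv2.convexHull(max(cv2.findContours(m,0,1)[0],key=cv2.contourArea)).reshape(-1,2)
print(k.min(0),k.max(0),fit(cast(c,k,13)),cast(c,[312,254],49))
E
```

```text
[222 162] [398 305] (array([ 591.6939236 , -350.70204291]), ((591.5962524414062, -350.7264709472656), (129.276611328125, 95.06864929199219), 57.61334991455078), ((591.6641845703125, -350.72833251953125), (94.99919128417969, 129.54733276367188), 151.73388671875)) [[ 591.51719359 -349.91799136]]
```

Emit:
jog_arm(
  steps=[
    [[0,0,0,-1.2,0.3,15,80],[0,0,0,-1.2,0.3,30,80],[0,0,0,-1.2,0.3,45,80],[0,0,0,-1.2,0.3,58,75],[0,0,0,-1.2,0.3,67,70],[0,0,0,-1.2,0.3,73,60],[0,0,0,-1.2,0.3,76,60],[0,0,0,-1.2,0.3,76,50]],
  ],
)

```text
time_s: 9.55
tool_pos: [591.0, -351.1, 223.8]
orientation: [[-1.0, 0.0, -0.0], [0.0, 1.0, 0.0], [0.0, 0.0, -1.0]]
force: [1.2, -0.7, 0.1]
grip_width: 55.0
finger_force: 0.0
```

Emit:
jog_arm(
  steps=[
    [[0,0,0,0,0,0,40],[0,0,0,0,0,0,30],[0,0,0,0,0,0,20],[0,0,0,0,0,0,15],[0,0,0,0,0,0,15],[0,0,0,0,0,0,15],[0,0,0,0,0,0,15],[0,0,0,0,0,0,15]],
  ],
)

```text
time_s: 10.35
tool_pos: [591.3, -351.0, 224.7]
orientation: [[-1.0, -0.0, 0.001], [-0.0, 1.0, -0.0], [-0.001, -0.0, -1.0]]
force: [-1.4, 0.4, 3.5]
grip_width: 27.2
finger_force: 40.0
```

Emit:
jog_arm(
  steps=[
    [[0,0,0,0,0,-5,15],[0,0,0,0,0,-15,15],[0,0,0,0,0,-27,15],[0,0,0,0,0,-40,15],[0,0,0,0,0,-55,15],[0,0,0,0,0,-68,15],[0,0,0,0,0,-76,15],[0,0,0,0,0,-76,15]],
  ],
)

```text
time_s: 11.15
tool_pos: [591.6, -351.4, 302.6]
orientation: [[-1.0, -0.0, 0.003], [-0.0, 1.0, -0.003], [-0.003, -0.003, -1.0]]
force: [0.8, -0.0, -1.1]
grip_width: 27.4
finger_force: 40.0
```

Emit:
jog_arm(
  steps=[
    [[0,0,0,0.8,10,0,15],[0,0,0,2.4,30,0,15],[0,0,0,4.4,55,0,15],[0,0,0,6.4,80,0,15],[0,0,0,8.4,105,0,15],[0,0,0,10.4,130,0,15],[0,0,0,12.4,155,0,15],[0,0,0,14.4,180,0,15]],
  ],
)

```text
time_s: 11.95
tool_pos: [575.8, -169.0, 298.8]
orientation: [[-1.0, -0.0, -0.002], [-0.0, 1.0, 0.001], [0.002, 0.001, -1.0]]
force: [0.3, 0.5, -1.6]
grip_width: 27.4
finger_force: 40.0
```

Emit:
jog_arm(
  steps=[
    [[0,0,-0.06,2,25,0,15],[0,0,-0.12,4,50,0,15],[0,0,-0.18,6,75,0,15],[0,0,-0.24,8,100,0,15],[0,0,-0.3,10,125,0,15],[0,0,-0.34,12,148,0,15],[0,0,-0.372,13.2,163,0,15],[0,0,-0.372,13.6,170,0,15]],
  ],
)

```text
time_s: 12.75
tool_pos: [562.3, 0.7, 299.3]
orientation: [[-0.931, -0.365, -0.002], [-0.365, 0.931, 0.0], [0.002, 0.001, -1.0]]
force: [-0.1, 0.4, -2.5]
grip_width: 27.1
finger_force: 40.0
```

Emit:
jog_arm(
  steps=[
    [[0,0,0,0,0,0,15],[0,0,0,0,0,6,15],[0,0,0,0,0,12,15],[0,0,0,0,0,15,15],[0,0,0,0,0,15,15],[0,0,0,0,0,15,15]],
  ],
)

```text
time_s: 13.35
tool_pos: [563.1, -1.4, 284.8]
orientation: [[-0.932, -0.363, -0.0], [-0.363, 0.932, 0.0], [0.0, 0.0, -1.0]]
force: [-1.1, 0.6, -1.5]
grip_width: 27.2
finger_force: 40.0
```

```bash
python3 - <<'E'
from h import *
c=r.read_camera('wrist');cv2.imwrite('pics/w4.png',c['color']);s=r.observe();print(s['time_s'],s['tool_pos'],s['force'])
E
```

```text
13.4 [563.14358109  -1.27576566 285.04079255] [ 0.02021316  0.6050488  -2.66691699]
```

View pics/w4.png

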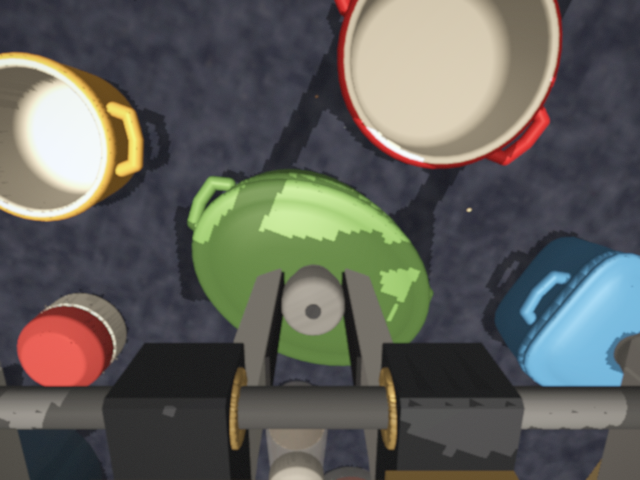

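The green lid is over its pot, and its outline matches (left ear at (205,200)). Lower and release.

Emit:
jog_arm(
  steps=[
    [[0,0,0,0,0,4,15],[0,0,0,0,0,8,15],[0,0,0,0,0,12,15],[0,0,0,0,0,15,15],[0,0,0,0,0,17,15],[0,0,0,0,0,18,15],[0,0,0,0,0,18,15],[0,0,0,0,0,18,15]],
  ],
)

```text
time_s: 14.2
tool_pos: [563.1, -0.9, 267.2]
orientation: [[-0.932, -0.364, 0.0], [-0.364, 0.932, -0.0], [-0.0, -0.0, -1.0]]
force: [-0.9, 0.1, -1.7]
grip_width: 27.2
finger_force: 40.0
```

Emit:
jog_arm(
  steps=[
    [[0,0,0,0,0,0,28],[0,0,0,0,0,0,32],[0,0,0,0,0,0,40],[0,0,0,0,0,0,50],[0,0,0,0,0,0,60],[0,0,0,0,0,0,60],[0,0,0,0,0,-10,60],[0,0,0,0,0,-33,60]],
  ],
)

```text
time_s: 15.0
tool_pos: [562.0, -0.8, 298.7]
orientation: [[-0.932, -0.363, -0.005], [-0.363, 0.932, 0.001], [0.004, 0.003, -1.0]]
force: [-0.0, 0.0, -0.1]
grip_width: 60.2
finger_force: 0.0
```

Emit:
jog_arm(
  steps=[
    [[0,0,0.045,15.8,-17.6,0,70],[0,0,0.09,31.5,-35.2,0,80],[0,0,0.14,47.3,-52.7,0,80],[0,0,0.18,63,-70.3,0,80],[0,0,0.23,78.8,-87.9,0,80],[0,0,0.28,94.6,-105.4,0,80],[0,0,0.325,110.3,-123,0,80],[0,0,0.372,126.1,-140.6,0,80]],
  ],
)

```text
time_s: 15.8
tool_pos: [496.4, -178.7, 301.0]
orientation: [[-1.0, 0.002, 0.001], [0.002, 1.0, -0.001], [-0.001, -0.001, -1.0]]
force: [-0.0, -0.7, -0.4]
grip_width: 80.1
finger_force: 0.0
```

Emit:
jog_arm(
  steps=[
    [[0,0,0,11,-29.5,0,80],[0,0,0,22,-59,0,80],[0,0,0,33,-88.5,0,80],[0,0,0,44,-118,0,80],[0,0,0,55,-147.5,0,80],[0,0,0,66.4,-176.8,0,80],[0,0,0,66.4,-176.8,0,80],[0,0,0,66.4,-176.8,0,80]],
  ],
)

```text
time_s: 16.6
tool_pos: [430.1, -354.9, 300.6]
orientation: [[-1.0, 0.002, 0.001], [0.002, 1.0, 0.0], [-0.001, 0.0, -1.0]]
force: [-1.0, 0.5, -0.4]
grip_width: 79.7
finger_force: 0.0
```

```bash
python3 - <<'E'
from h import *
c=r.read_camera('wrist');s=r.observe();print(s['time_s'],s['tool_pos'],s['force'])
H,S,V=cv2.split(cv2.cvtColor(c['color'],cv2.COLOR_BGR2HSV))
m=(((H>172)|(H<8))&(S>110)&(V>60)).astype(np.uint8)*255
k=cv2.convexHull(max(cv2.findContours(m,0,1)[0],key=cv2.contourArea)).reshape(-1,2)
print(k.min(0),k.max(0),fit(cast(c,k,13)))
c=r.read_camera('top');i=c['color'][190:320,150:500];cv2.imwrite('pics/t3.png',cv2.resize(i,None,fx=2.2,fy=2.2))
E
```

```text
16.65 [ 430.36649771 -354.16811551  300.36395055] [-0.06008828  0.07774324 -0.04422531]
[234 156] [394 308] (array([ 431.35621205, -353.855034  ]), ((431.7841491699219, -353.8473205566406), (110.30707550048828, 110.71092224121094), 7.296743869781494), ((431.2708740234375, -353.8614196777344), (111.19264221191406, 111.53214263916016), 3.4396238327026367))
```

View pics/t3.png

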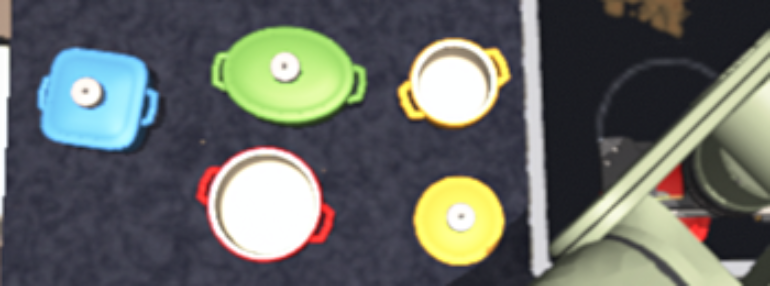

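In the top view the blue lid (crop 95,95) and the green lid (288,75) cover their rims evenly. Next is the red lid.

Emit:
jog_arm(
  steps=[
    [[0,0,0,-0.7,0.5,15,80],[0,0,0,-0.7,0.5,30,80],[0,0,0,-0.7,0.5,45,80],[0,0,0,-0.7,0.5,58,75],[0,0,0,-0.7,0.5,67,70],[0,0,0,-0.7,0.5,73,60],[0,0,0,-0.7,0.5,76,60],[0,0,0,-0.7,0.5,76,50]],
  ],
)

```text
time_s: 17.5
tool_pos: [431.0, -354.1, 223.8]
orientation: [[-1.0, 0.0, -0.0], [0.0, 1.0, 0.0], [0.0, 0.0, -1.0]]
force: [0.2, 0.2, 0.0]
grip_width: 55.2
finger_force: 0.0
```

Emit:
jog_arm(
  steps=[
    [[0,0,0,0,0,0,40],[0,0,0,0,0,0,30],[0,0,0,0,0,0,20],[0,0,0,0,0,0,15],[0,0,0,0,0,0,15],[0,0,0,0,0,0,15],[0,0,0,0,0,0,15],[0,0,0,0,0,0,15]],
  ],
)

```text
time_s: 18.3
tool_pos: [431.1, -354.2, 224.6]
orientation: [[-1.0, 0.0, 0.001], [0.0, 1.0, -0.001], [-0.001, -0.001, -1.0]]
force: [0.1, 0.8, 4.9]
grip_width: 27.4
finger_force: 40.0
```

Emit:
jog_arm(
  steps=[
    [[0,0,0,0,0,-5,15],[0,0,0,0,0,-15,15],[0,0,0,0,0,-27,15],[0,0,0,0,0,-40,15],[0,0,0,0,0,-55,15],[0,0,0,0,0,-68,15],[0,0,0,0,0,-76,15],[0,0,0,0,0,-76,15]],
  ],
)

```text
time_s: 19.1
tool_pos: [431.5, -354.6, 302.2]
orientation: [[-1.0, -0.0, 0.003], [-0.0, 1.0, -0.003], [-0.003, -0.003, -1.0]]
force: [-0.3, -0.2, -1.4]
grip_width: 27.5
finger_force: 40.0
```

Emit:
jog_arm(
  steps=[
    [[0,0,0,-0.2,10,0,15],[0,0,0,-0.5,30,0,15],[0,0,0,-1,56,0,15],[0,0,0,-1.4,83,0,15],[0,0,0,-1.9,110,0,15],[0,0,0,-2.3,137,0,15],[0,0,0,-2.8,163,0,15],[0,0,0,-3.3,190,0,15]],
  ],
)

```text
time_s: 19.9
tool_pos: [433.3, -161.3, 299.0]
orientation: [[-1.0, -0.001, -0.002], [-0.001, 1.0, 0.002], [0.002, 0.002, -1.0]]
force: [-0.8, -0.1, -1.8]
grip_width: 27.2
finger_force: 40.0
```

Emit:
jog_arm(
  steps=[
    [[0,0,0,-0.5,27,0,15],[0,0,0,-0.9,54,0,15],[0,0,0,-1.4,81,0,15],[0,0,0,-1.9,108,0,15],[0,0,0,-2.3,135,0,15],[0,0,0,-2.8,160,0,15],[0,0,0,-3.1,178,0,15],[0,0,0,-3.2,186,0,15]],
  ],
)

```text
time_s: 20.7
tool_pos: [435.9, 24.3, 299.0]
orientation: [[-1.0, -0.003, -0.003], [-0.003, 1.0, 0.001], [0.003, 0.001, -1.0]]
force: [-0.5, -1.2, -1.7]
grip_width: 27.1
finger_force: 40.0
```

Emit:
jog_arm(
  steps=[
    [[0,0,0,0,0,0,15],[0,0,0,0,0,5,15],[0,0,0,0,0,12,15],[0,0,0,0,0,19,15],[0,0,0,0,0,25,15],[0,0,0,0,0,30,15],[0,0,0,0,0,33,15],[0,0,0,0,0,33,15]],
  ],
)

```text
time_s: 21.5
tool_pos: [437.6, 21.8, 267.1]
orientation: [[-1.0, 0.0, -0.0], [0.0, 1.0, -0.0], [0.0, -0.0, -1.0]]
force: [-0.2, -0.5, -1.4]
grip_width: 27.3
finger_force: 40.0
```

Emit:
jog_arm(
  steps=[
    [[0,0,0,0,0,0,28],[0,0,0,0,0,0,32],[0,0,0,0,0,0,40],[0,0,0,0,0,0,50],[0,0,0,0,0,0,60],[0,0,0,0,0,0,60],[0,0,0,0,0,-12,60],[0,0,0,0,0,-33,60]],
  ],
)

```text
time_s: 22.3
tool_pos: [436.7, 22.0, 299.7]
orientation: [[-1.0, 0.0, -0.004], [0.0, 1.0, 0.001], [0.004, 0.001, -1.0]]
force: [-0.8, 1.0, 0.2]
grip_width: 59.9
finger_force: 0.0
```

Emit:
jog_arm(
  steps=[
    [[0,0,0,0,0,0,70],[0,0,0,2.5,-32,0,80],[0,0,0,5,-64,0,80],[0,0,0,7.5,-96,0,80],[0,0,0,10,-128,0,80],[0,0,0,12.5,-160,0,80],[0,0,0,14.5,-186.5,0,80],[0,0,0,14.5,-186.5,0,80]],
  ],
)

```text
time_s: 23.1
tool_pos: [422.9, -167.1, 300.2]
orientation: [[-1.0, 0.004, 0.001], [0.004, 1.0, -0.001], [-0.001, -0.001, -1.0]]
force: [-0.1, 0.3, 0.2]
grip_width: 80.4
finger_force: 0.0
```

Emit:
jog_arm(
  steps=[
    [[0,0,0,0,0,0,80],[0,0,0,0,0,0,80]],
  ],
)

```text
time_s: 23.3
tool_pos: [422.8, -163.7, 299.7]
orientation: [[-1.0, -0.001, -0.001], [-0.001, 1.0, 0.001], [0.001, 0.001, -1.0]]
force: [0.2, -0.3, 0.3]
grip_width: 80.0
finger_force: 0.0
```

```bash
python3 - <<'E'
from h import *
c=r.read_camera('wrist');s=r.observe();print(s['time_s'],s['tool_pos'],s['force'])
H,S,V=cv2.split(cv2.cvtColor(c['color'],cv2.COLOR_BGR2HSV))
m=((H>17)&(H<34)&(S>110)&(V>60)).astype(np.uint8)*255; m[300:]=0
for k in cv2.findContours(m,0,1)[0]:
  if cv2.contourArea(k)>1500:
    k=cv2.convexHull(k).reshape(-1,2);print(k.min(0),k.max(0),fit(cast(c,k,10))[1:])
E
```

```text
23.35 [ 422.87815787 -163.51661504  299.75519487] [ 0.17392708 -0.61094974 -1.37286083]
[251 174] [373 291] (((424.05908203125, -163.85824584960938), (85.5603256225586, 85.42523956298828), 89.99967956542969), ((423.9735412597656, -163.9027862548828), (85.8945541381836, 86.21063232421875), 68.40599822998047))
```

Emit:
jog_arm(
  steps=[
    [[0,0,0,-0.7,0.5,15,80],[0,0,0,-0.7,0.5,30,80],[0,0,0,-0.7,0.5,45,80],[0,0,0,-0.7,0.5,58,75],[0,0,0,-0.7,0.5,69,70],[0,0,0,-0.7,0.5,76,60],[0,0,0,-0.7,0.5,79,60],[0,0,0,-0.7,0.5,79,50]],
  ],
)

```text
time_s: 24.15
tool_pos: [423.7, -163.8, 220.9]
orientation: [[-1.0, -0.0, -0.0], [-0.0, 1.0, 0.0], [0.0, 0.0, -1.0]]
force: [0.4, 0.1, 1.2]
grip_width: 55.0
finger_force: 0.0
```

Emit:
jog_arm(
  steps=[
    [[0,0,0,0,0,0,40],[0,0,0,0,0,0,30],[0,0,0,0,0,0,20],[0,0,0,0,0,0,15],[0,0,0,0,0,0,15],[0,0,0,0,0,0,15],[0,0,0,0,0,0,15],[0,0,0,0,0,0,15]],
  ],
)

```text
time_s: 24.95
tool_pos: [423.9, -164.2, 221.4]
orientation: [[-1.0, 0.0, 0.001], [0.0, 1.0, -0.0], [-0.001, -0.0, -1.0]]
force: [-1.0, 0.2, 5.0]
grip_width: 27.2
finger_force: 40.0
```

Emit:
jog_arm(
  steps=[
    [[0,0,0,0,0,-5,15],[0,0,0,0,0,-15,15],[0,0,0,0,0,-27,15],[0,0,0,0,0,-40,15],[0,0,0,0,0,-55,15],[0,0,0,0,0,-70,15],[0,0,0,0,0,-79,15],[0,0,0,0,0,-79,15]],
  ],
)

```text
time_s: 25.75
tool_pos: [424.3, -164.4, 301.9]
orientation: [[-1.0, -0.0, 0.003], [-0.0, 1.0, -0.002], [-0.003, -0.002, -1.0]]
force: [0.9, 0.1, -1.9]
grip_width: 27.5
finger_force: 40.0
```

Emit:
jog_arm(
  steps=[
    [[0,0,0,-8,0.2,0,15],[0,0,0,-26,0.5,0,15],[0,0,0,-48,0.9,0,15],[0,0,0,-72,1.4,0,15],[0,0,0,-95,1.9,0,15],[0,0,0,-115,2.3,0,15],[0,0,0,-128.7,2.5,0,15],[0,0,0,-128.7,2.5,0,15]],
  ],
)

```text
time_s: 26.55
tool_pos: [553.8, -161.3, 298.8]
orientation: [[-1.0, -0.001, -0.001], [-0.001, 1.0, 0.0], [0.001, 0.0, -1.0]]
force: [-0.3, -0.5, -1.3]
grip_width: 27.1
finger_force: 40.0
```

Emit:
jog_arm(
  steps=[
    [[0,0,0,0,0,0,15],[0,0,0,0,0,5,15],[0,0,0,0,0,12,15],[0,0,0,0,0,19,15],[0,0,0,0,0,25,15],[0,0,0,0,0,30,15],[0,0,0,0,0,33,15],[0,0,0,0,0,33,15]],
  ],
)

```text
time_s: 27.35
tool_pos: [552.4, -161.6, 267.5]
orientation: [[-1.0, -0.0, -0.0], [-0.0, 1.0, -0.0], [0.0, -0.0, -1.0]]
force: [-1.1, 0.2, 2.6]
grip_width: 27.5
finger_force: 40.0
```

Release, then back off to the right and check.

Emit:
jog_arm(
  steps=[
    [[0,0,0,0,0,0,28],[0,0,0,0,0,0,32],[0,0,0,0,0,0,40],[0,0,0,0,0,0,50],[0,0,0,0,0,0,60],[0,0,0,0,0,0,60],[0,0,0,0,0,-12,60],[0,0,0,0,0,-33,60]],
  ],
)

```text
time_s: 28.15
tool_pos: [551.7, -161.3, 299.3]
orientation: [[-1.0, 0.0, -0.004], [0.0, 1.0, 0.002], [0.004, 0.002, -1.0]]
force: [-0.1, -0.3, -0.4]
grip_width: 60.1
finger_force: 0.0
```

Emit:
jog_arm(
  steps=[
    [[0,0,0,0,0,-10,60],[0,0,0,0,-30,-20,60],[0,0,0,8,-65,-20,60],[0,0,0,18,-100,-20,60],[0,0,0,28,-135,-20,60],[0,0,0,38,-170,-20,60],[0,0,0,48,-205,-20,60],[0,0,0,58,-235,-20,60]],
  ],
)

```text
time_s: 28.95
tool_pos: [493.8, -398.4, 320.8]
orientation: [[-1.0, 0.001, 0.001], [0.001, 1.0, -0.001], [-0.001, -0.001, -1.0]]
force: [0.2, -0.4, 0.3]
grip_width: 60.0
finger_force: 0.0
```

Emit:
jog_arm(
  steps=[
    [[0,0,0,0,0,0,60],[0,0,0,0,0,0,60],[0,0,0,0,0,0,60]],
  ],
)

```text
time_s: 29.25
tool_pos: [494.7, -395.7, 320.2]
orientation: [[-1.0, -0.001, 0.0], [-0.001, 1.0, 0.001], [-0.0, 0.001, -1.0]]
force: [-0.5, 0.1, 0.3]
grip_width: 59.8
finger_force: 0.0
```

```bash
python3 - <<'E'
from h import *
c=r.read_camera('top');a=cv2.resize(c['color'][160:320,150:400],None,fx=2.4,fy=2.4)
d=r.read_camera('side');b=cv2.resize(d['color'][160:300,180:430],None,fx=2.4,fy=1.5*1.6);cv2.imwrite('pics/end.png',cv2.resize(np.vstack([a,b]),None,fx=.83,fy=.83));s=r.observe();print(s['time_s'],s['tool_pos'],s['force'])
for n in('red','yellow','green','blue'):
  m=mask(c['color'],n);m[:190]=0;m[320:]=0;m[:,:165]=0;m[:,390:]=0
  m=cv2.morphologyEx(m,cv2.MORPH_OPEN,np.ones((9,9)))
  k=max(cv2.findContours(m,0,1)[0],key=cv2.contourArea);k=cv2.convexHull(k).reshape(-1,2);e=fit(cast(c,k,56));print(n,e[1])
E
```

```text
29.35 [ 494.90222444 -395.29076708  320.13242188] [ 0.02354698 -0.45951162 -0.02844147]
red ((436.2430114746094, 21.244476318359375), (112.23970794677734, 113.06817626953125), 24.156211853027344)
yellow ((557.3987426757812, -164.73004150390625), (91.38703155517578, 69.53565979003906), 88.81761932373047)
green ((584.5667724609375, 17.498321533203125), (46.66545104980469, 107.18513488769531), 23.497608184814453)
blue ((550.6637573242188, 196.1458740234375), (77.18358612060547, 80.28406524658203), 88.82219696044922)
```

View pics/end.png

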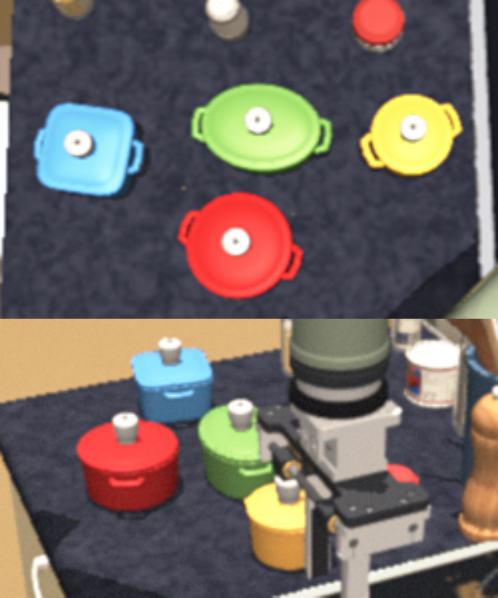

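The last picture shows every lid covering its rim evenly, with the knobs centred and upright. The timer and salt shaker are where they were. All four lids reached seated height without pushing back, so I'm handing in.

```bash
python3 -c "
from cell import r
print(r.finish_job())"
```

```text
the job is handed in; nothing more can be done
None
```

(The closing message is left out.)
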